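# Check the spoon-carving kit back into its fitted tray

## Task

Put the spoon-carving kit back into its fitted tray, each tool lying flat on the floor of the pocket cut for it: the green-handled gouge (the one in front of the drawer chest) with its handle in the broad part of the keyhole-shaped pocket, the black spokeshave in the long pocket with narrow wing channels, the red-brown sanding block and the yellow tape measure each in its own short pocket. Set every tool down rather than dropping it. The tan-handled gouge and the grey sanding block look alike but are not part of the kit: leave them where they lie.

Things in the scene. Friction and masses are not known exactly. Their poses are not given: they have to be found in the camera images.
- gouge_green: Kit: gouge, GREEN handle, 220 mm, loose, 0.12 kg. Origin: mid-length, at its underside; x from handle to blade, z up. Handle x = -110 to 5, round, up to 27 wide, 25 high, slimmer to its ends; ferrule, then blade (12 wide, 11 to 16 above the underside) to x = 110. Grip the handle across near x = -30. Long tools start with x within 0.15 rad of world x, blocks and tape with x near world +y.
- shave: Kit: black cast SPOKESHAVE, 250 mm long, 31 wide and 29 high at its middle, two slim wings 19 wide, 18 high; loose, 0.34 kg. Origin: middle, at its underside; x along the wings (either way round will do), z up. Grip across the middle block: x = -26 to 26, 31 wide, 13 to 27 mm above the underside.
- block_red: Kit: cork sanding block lying grit up, RED-BROWN abrasive on top, 104 x 59 x 30 mm, loose, 0.07 kg. Origin: centre of its underside as it lies; x along its length (either way round will do), z up. Grip across the 59 mm.
- tape: Kit: YELLOW tape measure lying on its side, loose, 0.21 kg; case 68 x 62 mm, 31 mm high. Origin: centre of the underside of the case as it lies; x along the 68 mm (either way round will do), z up. A thin end hook sticks out to x = 56 mm, at about mid-height. Grip across the 62 mm (closing along y).
- gouge_tan: NOT of the kit, leave alone: gouge of the same shape with a TAN handle, 240 mm long, 27 wide, 25 high, loose. Origin: mid-length, at its underside; x from handle to blade. (Fixed behind the work: a drawer chest 0.25 m high, beyond x = 0.68, y = 0.1 to 0.5; swing no carried tool into it.)
- block_grey: NOT of the kit, leave alone: sanding block of the same size with GREY abrasive on top, 104 x 59 x 30 mm, loose. Origin: centre of its underside as it lies; x along its length, z up.
- gouge_insert: Green gouge's pocket: long insert 278 x 70 mm fixed in the dark tray. Origin: centre of its underside; x away from robot, z up. Keyhole: 40 wide from x = -102 to 47, then blade channel 23 wide to x = 132. The gouge lies with its origin at x = 15, y = 0, blade to +x, 6 mm of play. Finger trough (no surround) x = -50 to 47. Pocket floor 3 mm above origin, 7 over bench; surround and rim 9 over floor.
- shave_insert: Spokeshave's pocket: long insert 278 x 70 mm fixed in the tray beside the gouge's (sides change). Origin: centre of its underside; x away from the robot, z up. Two wing channels 38 wide, pocket 262 long; finger trough (no surround) x = -56 to 56. The spokeshave lies with its origin at x = 0, y = 0; 6 mm of play. Pocket floor 3 mm above origin, 7 over bench; surround and rim 9 over floor.
- block_insert: Sanding block's pocket: short insert 138 x 89 mm fixed in the tray's left (+y) lane, before or behind the tape's. Origin: centre of its underside; x away from the robot, z up. Pocket 116 x 72 mm, centred (longer than the tape's); the block lies grit up in its middle. Closed surround: keep fingertips 10 mm over its floor. Pocket floor 3 mm above origin, 7 over bench; surround and rim 9 over floor.
- tape_insert: Tape measure's pocket: short insert 138 x 89 mm fixed in the tray's left (+y) lane, before or behind the block's. Origin: centre of its underside; x away from the robot, z up. Pocket 82 x 74 mm, centred (nearly square); the tape's case lies on its side in its middle. Closed surround: keep fingertips 10 mm over its floor. Pocket floor 3 mm above origin, 7 over bench; surround and rim 9 over floor.

How it is judged (in metres and radians):
At the end, for the whole second after the job is handed in: Each kit tool rests in its own pocket: within 11 mm of its nominal place lengthwise and across, within 4 mm of the pocket floor and 0.15 rad of its length. The tan gouge and the grey block are within 15 mm of where they started (x of gouge_green in the frame of gouge_insert between 0.004 and 0.026 m and y of gouge_green in the frame of gouge_insert between -0.011 and 0.011 m and z of gouge_green in the frame of gouge_insert below 0.007 m and angle between the x axis of gouge_green and the x axis of gouge_insert, either way round below 0.15 rad and linear speed of each of gouge_green, shave, block_red, tape below 0.02 m/s and angular speed of each of gouge_green, shave, block_red, tape below 0.3 rad/s and x of shave in the frame of shave_insert between -0.011 and 0.011 m and y of shave in the frame of shave_insert between -0.011 and 0.011 m and z of shave in the frame of shave_insert below 0.007 m and angle between the x axis of shave and the x axis of shave_insert, either way round below 0.15 rad and x of block_red in the frame of block_insert between -0.011 and 0.011 m and y of block_red in the frame of block_insert between -0.011 and 0.011 m and z of block_red in the frame of block_insert below 0.007 m and angle between the x axis of block_red and the x axis of block_insert, either way round below 0.15 rad and x of tape in the frame of tape_insert between -0.011 and 0.011 m and y of tape in the frame of tape_insert between -0.011 and 0.011 m and z of tape in the frame of tape_insert below 0.007 m and angle between the x axis of tape and the x axis of tape_insert, either way round below 0.15 rad and distance of each of gouge_tan, block_grey from where it was at the start of the episode below 0.015 m); the robot touches nothing.
It fails at once if the tan gouge or the grey sanding block is moved more than 15 mm from where it lay (distance of any of gouge_tan, block_grey from where it was at the start of the episode above 0.015 m).
It fails at once if a kit tool is dropped: free of the fingers more than about 40 mm above bench or pocket ((height (world z) of gouge_green above 0.055 m and contact force between the fingers and gouge_green below 0.05 N) or (height (world z) of shave above 0.055 m and contact force between the fingers and shave below 0.05 N) or (height (world z) of block_red above 0.055 m and contact force between the fingers and block_red below 0.05 N) or (height (world z) of tape above 0.055 m and contact force between the fingers and tape below 0.05 N)).
It also fails if it takes over 122 s, if anything falls off the work surface, if the arm or the gripper's body presses on something with over 40 N, if the wrist force passes 120 N, or if a joint passes its speed limit or range.

## Robot

A 6-joint arm with a two-finger parallel gripper is mounted at the origin on a cart in front of the work surface, level with it; the furniture and walls round the work are solid. World frame = base frame: x ahead of the robot, y to its left, z up, the work surface at z = 0. Lengths are in mm, angles in rad, forces in N, time in s.
With the tool pointing down it reaches from about 300 to 750 mm from the base axis. Payload 8.5 kg.
Tool frame: the origin (TCP) lies at the very end of the fingers, on their centre line; the grasp point (between the pads) lies 19 mm behind it (robot.pinch_z is the z of the grasp point in the tool frame, in mm); z points along the fingers, y is the line along which they close (so a half turn about z gives the same grasp; the last joint's range is limited). The gripper opens to 88 mm and grips with 3 to 60 N. Pads are 18 mm wide; open, the fingers measure 123 mm over their backs; the gripper's body (75 mm by 187 mm) begins 45 mm behind the grasp point.
Start: joints at [1.045, 0.381, 1.297, -0, 1.464, -0.215], TCP at [168.192, 523.633, 238.748] pointing down, gripper open.
Joint ranges: [-3.11, 3.11], [-0.89, 2.33], [0.22, 2.48], [-1.42, 4.56], [0.17, 2.85], [-2.88, 2.88]. Speed limits (rad/s): [2.39, 2.39, 3.14, 3.14, 3.14, 3.14].

## Interface

Orientations are given as a unit quaternion [x, y, z, w].
In Python, from workcell import readout, viewer, robot gives the robot as it stands.
- The arm moves only by the shell command python3 -m handwheel 'ROWS' [FORCE]. ROWS is JSON, one flat list of numbers, 7 for each row, row after row: the shift along the world's x, y, z in units of 30 mm (1.0 is 30 mm), then the turn, a rotation vector about the world's x, y, z in units of 6 degrees (1.0 is 6 degrees), then the closure, from 0 (fully open) to 1 (shut). In form: [tx, ty, tz, wx, wy, wz, fingers, tx, ty, tz, wx, wy, wz, fingers, ...]. A call has 1 to 5 rows; each row shifts and turns the commanded pose from where the row before left it; what a row does not reach is not made up. A row lasts 1/10 s, in which the tool goes at most 50 mm and 8.59 degrees, less where a joint would pass 70% of its speed; a pose out of reach is approached as far as the arm can. A call is refused whole if a number of a shift passes 1 or a number of a turn 1, either way. A call with a gripper value outside its range is refused whole. The fingers move at their own pace and stop on an object; FORCE is the grip in N (left out, the last holds). Time passes only in rows, so rows that do not move let the fingers close. It gives the time, the measured TCP pose, the force, the opening and the grip force at its end, in the units of the state.
- readout.observe(): the state, without advancing time (a new reading comes with each control period).
- viewer.read_camera(name): name is "scene" or "side" or "wrist"; returns a dict with "img" (420x560x3 uint8, red, green, blue), "fov_y" (degrees; the focal length in pixels is half the picture's height over the tangent of half this angle, whatever the lens; pixels are square), "cx", "cy" (the principal point, pixels), "camera_from_world" (4x4, takes a point from world to camera coordinates); the wrist camera has in their place "hand_eye" (4x4, takes a point from camera to tool coordinates, whose origin is the TCP and whose axes are the flange's). Camera axes: x right, y down, z forward; pixel columns grow to the right and rows downward; lengths in mm; the calibration is good to about 2 mm. A picture is of the moment at which its call begins: read the wrist's pose just before it. There is no depth.
- robot.job_done(): hands the job in; it is judged then, once.
The state is a dict: "t": time; "q": joint angles; "qd": joint speeds; "effort": joint torques, N m; "eef_pos": TCP position; "tcp_rot": TCP orientation; "ft_force": force on the tool from outside, world axes, zero at the start; "moment": the same for the moment, N m; "opening": opening from 0.0 (shut) to 1.0 (fully open); "gripper_force": force on a finger pad.
Only numpy, scipy, OpenCV 4.12 (cv2) and the standard library are available. Lean on these libraries where they do the work, as an engineer would, in place of code of your own. Each camera call takes 0.05 s, during which the arm holds its last target. There are 200 camera calls.

## Working session

There is one attempt and no reset: what is moved stays moved. The work goes in short steps, Python scripts to look and compute and a shell command to move; the robot and the scene stay as the last step left them, time stands still between calls to the robot, and variables do not carry over. Pictures are saved under pics/ and viewed, at most 14 in all, crops included, and the job is handed in when it is done.

```bash
ls; mkdir -p pics
python3 - <<'E'
from workcell import readout, viewer, robot
import cv2,numpy as np
for n in ["scene","side"]:
    c=viewer.read_camera(n); cv2.imwrite(f"pics/{n}0.png",c["img"][:,:,::-1]); print(n,c["fov_y"],c["cx"],c["cy"],np.array(c["camera_from_world"]).round(3).tolist(),[k for k in c])
s=readout.observe(); print(s)
c=viewer.read_camera("wrist"); cv2.imwrite("pics/wrist0.png",c["img"][:,:,::-1]);print(c["fov_y"],c["cx"],c["cy"],c["hand_eye"])
E
```

```text
pics
scene 42.93115770715602 274.06392956664064 213.46059454466678 [[0.453, -0.891, 0.019, -239.573], [-0.54, -0.292, -0.79, 338.826], [0.709, 0.348, -0.613, 1034.261], [0.0, 0.0, 0.0, 1.0]] ['img', 'fov_y', 'cx', 'cy', 'camera_from_world']
side 53.17954588632728 278.5040273408962 212.9850888145439 [[0.999, 0.038, -0.005, -532.061], [0.019, -0.62, -0.784, 39.724], [-0.033, 0.784, -0.62, 980.043], [0.0, 0.0, 0.0, 1.0]] ['img', 'fov_y', 'cx', 'cy', 'camera_from_world']
{'t': 0.1, 'q': array([ 1.04470607e+00,  3.81127236e-01,  1.29816228e+00, -2.91764368e-05,
        1.46358371e+00, -2.15264455e-01]), 'qd': array([-0.00054696, -0.00193341, -0.00188976, -0.00062636, -0.00152318,
       -0.00016553]), 'effort': array([ 3.96892719e-03, -4.38647819e+01, -2.24914008e+01,  7.14627793e-02,
        3.42106575e-02, -2.44824440e-05]), 'eef_pos': array([168.076832  , 523.42628452, 238.20790578]), 'tcp_rot': array([ 1.54786455e-01,  9.87947743e-01, -6.02053496e-04, -2.18423377e-04]), 'ft_force': array([-0.63733167, -0.00323457,  0.28479977]), 'moment': array([-0.03977607, -0.0050046 , -0.05684743]), 'gripper_force': 0.0, 'opening': 1.0001612010566052}
70.23331749663316 281.3662553097982 204.77876156275045 [[-5.66215850e-04 -9.62317234e-01 -2.71928706e-01  6.84214061e+01]
 [ 9.99999839e-01 -5.33787548e-04 -1.93222711e-04 -5.94272992e-02]
 [ 4.07893879e-05 -2.71928772e-01  9.62317381e-01 -1.44678562e+02]
 [ 0.00000000e+00  0.00000000e+00  0.00000000e+00  1.00000000e+00]]
```

View pics/scene0.png

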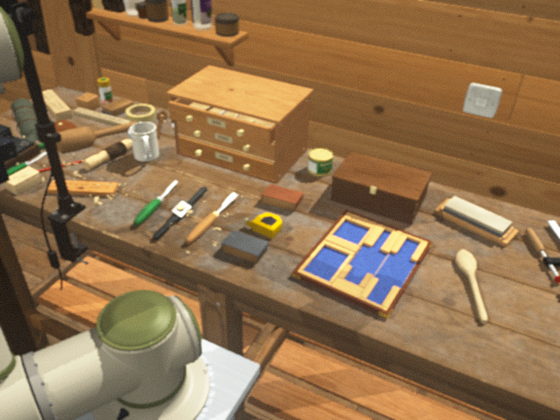

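View pics/side0.png

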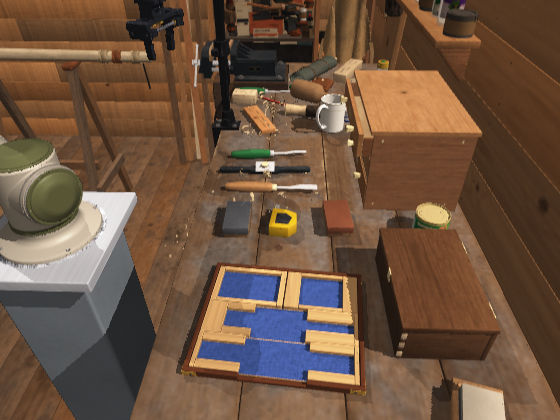

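The scene shows green gouge, shave, tan gouge (left to right), grey block, tape, red block, and the tray on the right (side view: tray x 185–365, y 262–388; larger short pocket nearer the robot, small one behind). I'll zoom on the tray to tell the long inserts apart.

```bash
cat > h.py <<'E'
from workcell import readout, viewer
import cv2,numpy as np
from scipy.spatial.transform import Rotation as R
def cam(name):
    s=readout.observe(); c=viewer.read_camera(name); im=np.array(c["img"])
    f=im.shape[0]/2/np.tan(np.radians(c["fov_y"])/2)
    if name=="wrist":
        T=np.eye(4);T[:3,:3]=R.from_quat(s["tcp_rot"]).as_matrix();T[:3,3]=s["eef_pos"]
        W=T@np.array(c["hand_eye"])
    else: W=np.linalg.inv(np.array(c["camera_from_world"]))
    return im,(f,c["cx"],c["cy"],W),s
def ray(k,uv,z):
    f,cx,cy,W=k; uv=np.atleast_2d(uv).astype(float)
    d=np.c_[(uv[:,0]-cx)/f,(uv[:,1]-cy)/f,np.ones(len(uv))]@W[:3,:3].T
    o=W[:3,3]; return (o+d*((z-o[2])/d[:,2])[:,None])[:,:2]
def rectify(im,k,z,x0,x1,y0,y1,s):
    # top-down picture of plane z: col = (y1-y)*s, row=(x1-x)*s ; robot at the bottom
    f,cx,cy,W=k; C=np.linalg.inv(W)
    P=np.array([[x1,y1,z],[x1,y0,z],[x0,y0,z],[x0,y1,z]],float)
    c=P@C[:3,:3].T+C[:3,3]; uv=np.c_[f*c[:,0]/c[:,2]+cx,f*c[:,1]/c[:,2]+cy].astype(np.float32)
    w,h=int((y1-y0)*s),int((x1-x0)*s)
    H=cv2.getPerspectiveTransform(uv,np.float32([[0,0],[w,0],[w,h],[0,h]]))
    return cv2.warpPerspective(im,H,(w,h))
def save(n,im): cv2.imwrite("pics/"+n+".png",im[:,:,::-1])
E
python3 - <<'E'
from h import *
im,k,s=cam("side")
print("tray corners",ray(k,[[217,263],[366,277],[365,388],[182,373]],15).round())
print("objs",ray(k,[[265,154],[265,169],[270,187],[237,217],[282,222],[338,216]],15).round())
r=rectify(im,k,7,270,640,-330,520,.94); save("top0",r)
E
```

```text
tray corners [[ 409. -110.]
 [ 713. -139.]
 [ 682. -375.]
 [ 390. -359.]]
objs [[481. 336.]
 [486. 255.]
 [504. 169.]
 [433.  43.]
 [540.  28.]
 [671.  54.]]
```

View pics/top0.png

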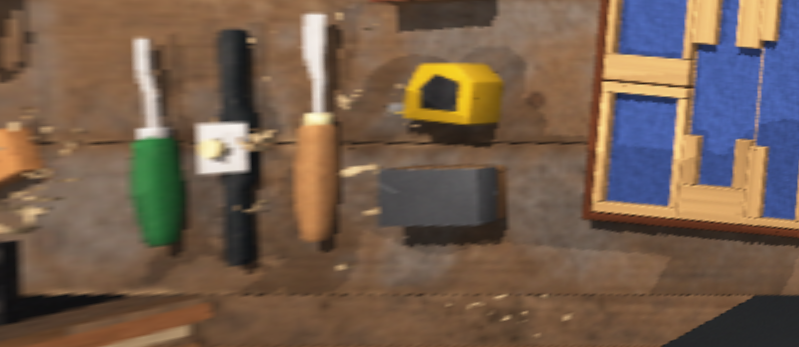

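The green gouge, shave, tan gouge, tape and grey block sit as named, at about x 0.43–0.67. I'll move the wrist camera over the tools, then the tray.

```bash
python3 -m handwheel '[0.76,-0.95,0.1,0,0,0.25,0, 0.76,-0.95,0.1,0,0,0.25,0, 0.76,-0.95,0.1,0,0,0.25,0, 0.76,-0.95,0.1,0,0,0.25,0]' 30;python3 -m handwheel '[0.76,-0.95,0.1,0,0,0.25,0, 0.76,-0.95,0.1,0,0,0.25,0, 0.76,-0.95,0.1,0,0,0.25,0, 0.76,-0.95,0.1,0,0,0.25,0]';python3 -m handwheel '[0.76,-0.95,0.1,0,0,0.25,0, 0.76,-0.95,0.1,0,0,0.25,0, 0.76,-0.95,0.1,0,0,0.25,0, 0.76,-0.95,0.1,0,0,0.25,0,0,0,0,0,0,0,0]'
python3 -m handwheel '[0,0,0,0,0,0,0,0,0,0,0,0,0,0]'
python3 - <<'E'
from h import *
im,k,s=cam("wrist"); save("w1",im); np.savez("w1.npz",im=im,f=k[0],cx=k[1],cy=k[2],W=k[3]); print(s["eef_pos"],s["tcp_rot"],s["q"])
r=rectify(im,k,15,340,740,0,440,1.4); save("top1",r)
E
```

```text
t: 0.6
eef_pos: [260.0, 408.4, 250.8]
tcp_rot: [0.102, 0.995, -0.0, -0.0]
ft_force: [0.6, 0.2, 0.4]
opening: 1.0
gripper_force: 0.0
t: 1.0
eef_pos: [351.2, 294.3, 262.9]
tcp_rot: [0.05, 0.999, -0.0, -0.0]
ft_force: [-0.1, 0.2, -0.8]
opening: 1.002
gripper_force: 0.0
t: 1.5
eef_pos: [443.9, 179.0, 274.6]
tcp_rot: [0.0, 1.0, -0.0, 0.0]
ft_force: [0.5, 0.8, -0.1]
opening: 0.997
gripper_force: 0.0
t: 1.7
eef_pos: [441.1, 182.4, 274.6]
tcp_rot: [-0.002, 1.0, 0.0, -0.0]
ft_force: [-0.4, -0.9, -0.5]
opening: 0.999
gripper_force: 0.0
[441.07095218 182.36359255 274.63506171] [-1.99261535e-03  9.99997977e-01  8.56513004e-05 -2.62568920e-04] [ 1.43179211e-01  2.26337136e-01  1.41886412e+00  2.44161000e-04
  1.49688721e+00 -1.43162044e+00]
```

View pics/top1.png

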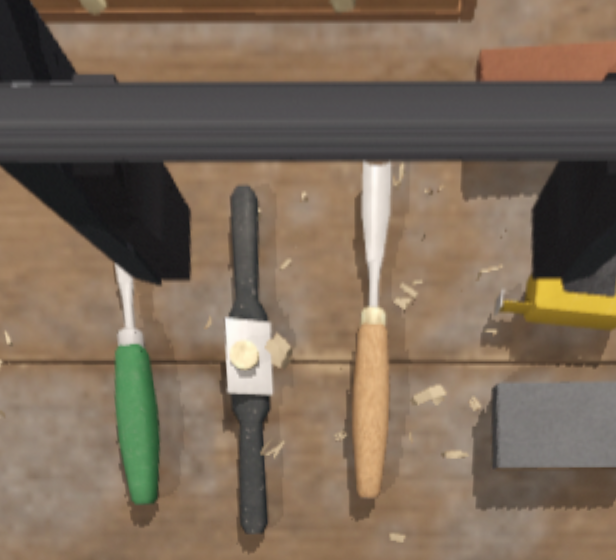

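The rectified view (1.4 px/mm) shows green gouge handle at (137,425), shave block at (248,357), tan gouge at (372,330), grey block (560,425), tape hook pointing +y. Next views: tape/red block, then tray.

```bash
python3 -m handwheel '[-0.3,-0.9,0,0,0,0,0,-0.3,-0.9,0,0,0,0,0,-0.2,-0.9,0,0,0,0,0,-0.2,-0.9,0,0,0,0,0]' >/dev/null;python3 -m handwheel '[-0.2,-0.9,0,0,0,0,0,-0.2,-0.9,0,0,0,0,0,0,0,0,0,0,0,0,0,0,0,0,0,0,0]'
python3 - <<'E'
from h import *
im,k,s=cam("wrist"); np.savez("w2.npz",im=im,f=k[0],cx=k[1],cy=k[2],W=k[3]); print(s["eef_pos"])
save("top2",rectify(im,k,30,340,740,-150,250,1.4))
E
python3 -m handwheel '[0,-1,0,0,0,0,0,0,-1,0,0,0,0,0,0,-1,0,0,0,0,0,0,-1,0,0,0,0,0,0,-1,0,0,0,0,0]' >/dev/null;python3 -m handwheel '[0,-1,0,0,0,0,0,0,-1,0,0,0,0,0,0,-1,0,0,0,0,0,0,-1,0,0,0,0,0,0,0,0,0,0,0,0]'
python3 -m handwheel '[0,0,0,0,0,0,0,0,0,0,0,0,0,0]'
python3 - <<'E'
from h import *
im,k,s=cam("wrist"); np.savez("w3.npz",im=im,f=k[0],cx=k[1],cy=k[2],W=k[3]); print(s["eef_pos"])
save("top3",rectify(im,k,7,340,740,-430,-50,1.4))
E
```

```text
t: 2.55
eef_pos: [399.6, 20.2, 274.9]
tcp_rot: [-0.002, 1.0, 0.0, 0.0]
ft_force: [1.0, 0.0, 0.5]
opening: 0.997
gripper_force: 0.0
[399.57585233  20.22440502 274.8838109 ]
t: 3.6
eef_pos: [400.5, -252.0, 274.2]
tcp_rot: [-0.001, 1.0, 0.0, -0.0]
ft_force: [0.5, -0.2, 0.8]
opening: 1.001
gripper_force: 0.0
t: 3.8
eef_pos: [400.2, -249.0, 274.8]
tcp_rot: [-0.003, 1.0, 0.0, -0.0]
ft_force: [-0.4, 0.8, 0.9]
opening: 1.002
gripper_force: 0.0
[ 400.18938913 -248.95955497  274.75586601]
```

View pics/top2.png

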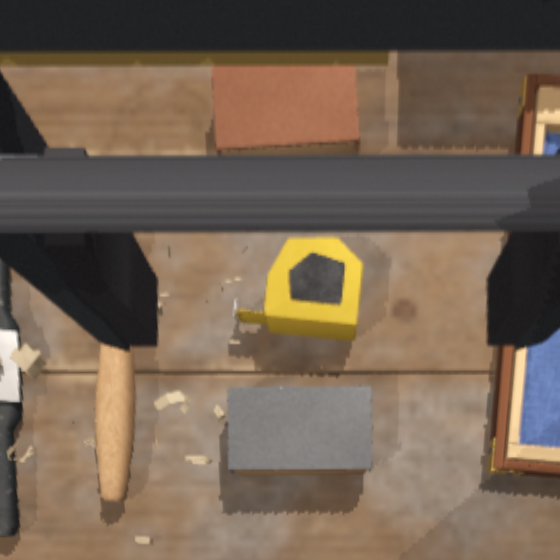

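View pics/top3.png

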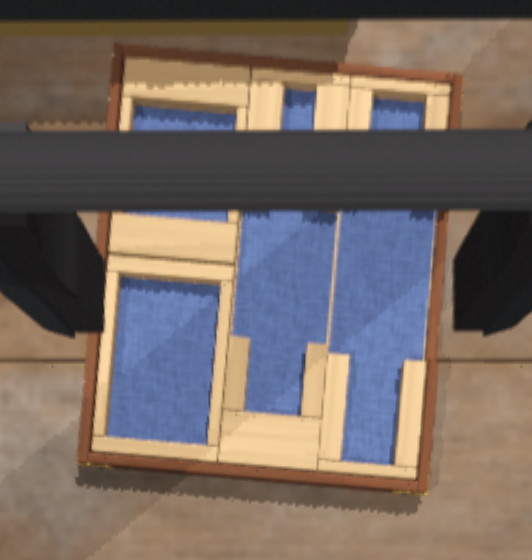

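The middle lane narrows at its far end, so it is the gouge keyhole and the right lane is the shave's. Block pocket is near-left, tape pocket far-left; the red block is fully visible at (285,105). One more tray view from further back to see behind the gripper bar.

```bash
python3 -m handwheel '[-0.9,0,0.3,0,0,0,0,-0.9,0,0.3,0,0,0,0,-0.9,0,0.3,0,0,0,0,0,0,0,0,0,0,0,0,0,0,0,0,0,0]'
python3 - <<'E'
from h import *
im,k,s=cam("wrist"); np.savez("w4.npz",im=im,f=k[0],cx=k[1],cy=k[2],W=k[3]); print(s["eef_pos"])
# mosaic at rim plane z=16, in a frame yawed -4.8deg about (550,-245)
z=16;a=np.radians(-4.8);c0=np.array([550,-245]);S=2.0
ex=np.array([np.cos(a),np.sin(a)]);ey=np.array([-ex[1],ex[0]])
out=[]
for n in ("w3","w4"):
    d=np.load(n+".npz");C=np.linalg.inv(d["W"])
    P=np.array([np.r_[c0+u*ex+v*ey,z] for u,v in[(160,145),(160,-145),(-160,-145),(-160,145)]])
    c=P@C[:3,:3].T+C[:3,3];uv=np.c_[d["f"]*c[:,0]/c[:,2]+d["cx"],d["f"]*c[:,1]/c[:,2]+d["cy"]].astype(np.float32)
    H=cv2.getPerspectiveTransform(uv,np.float32([[0,0],[290*S,0],[290*S,320*S],[0,320*S]]))
    out.append(cv2.warpPerspective(d["im"],H,(int(290*S),int(320*S)),flags=cv2.INTER_CUBIC))
save("tr",cv2.resize(np.hstack(out),(800,441)))
for n,i in zip("ab",out): cv2.imwrite(f"tr{n}.png",i)
E
```

```text
t: 4.35
eef_pos: [319.0, -249.8, 302.1]
tcp_rot: [-0.002, 1.0, -0.0, 0.0]
ft_force: [-0.4, -0.6, -0.3]
opening: 0.999
gripper_force: 0.0
[ 318.97657932 -249.81704995  302.06099143]
```

View pics/tr.png

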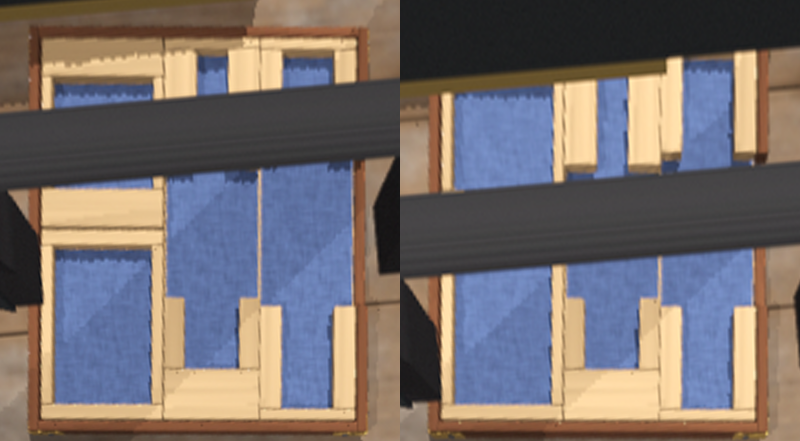

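Run:
```python
from h import *
def ld(n):
    d=np.load(n+".npz"); return d["im"],(float(d["f"]),float(d["cx"]),float(d["cy"]),d["W"])
def top(n,z,b,s=4):
    im,k=ld(n); return rectify(im,k,z,*b,s)
def rep(name,m,b,s=4):
    m=cv2.morphologyEx(m.astype(np.uint8),cv2.MORPH_OPEN,np.ones((5,5)))
    cs,_=cv2.findContours(m,cv2.RETR_EXTERNAL,cv2.CHAIN_APPROX_NONE); c=max(cs,key=cv2.contourArea)
    p=c[:,0,:]/s; P=np.c_[b[1]-p[:,1],b[3]-p[:,0]].astype(np.float32)
    r=cv2.minAreaRect(P); bx=cv2.boxPoints(r)
    print(name,"c",np.round(r[0],1),"size",np.round(r[1],1),"ang",round(r[2],1),"area",cv2.contourArea(P),"box",bx.round().tolist()); return P
b=(340,700,310,390); i=top("w1",12.5,b); h=cv2.cvtColor(i,cv2.COLOR_RGB2HSV)
rep("green",(h[...,0]>45)&(h[...,0]<85)&(h[...,1]>110),b)
b=(340,640,225,300); i=top("w1",12,b); h=cv2.cvtColor(i,cv2.COLOR_RGB2HSV)
bl=(h[...,2]<75)&(h[...,1]<110); wh=(h[...,2]>150)&(h[...,1]<60)
rep("shave",cv2.morphologyEx((bl|wh).astype(np.uint8),cv2.MORPH_CLOSE,np.ones((15,15))),b)
b2=(430,540,225,300); i2=top("w1",28,b2);h2=cv2.cvtColor(i2,cv2.COLOR_RGB2HSV); rep("white",(h2[...,2]>130)&(h2[...,1]<70),b2)
save("shv",np.rot90(i))
b3=(480,600,-20,100);i3=top("w2",31,b3);h3=cv2.cvtColor(i3,cv2.COLOR_RGB2HSV)
y=(h3[...,0]>20)&(h3[...,0]<35)&(h3[...,1]>150)&(h3[...,2]>70)
rep("tape all",y,b3); print(np.percentile(h3[...,2][y],[5,25,50,75,95]))
b4=(600,710,-20,120);i4=top("w2",30,b4);h4=cv2.cvtColor(i4,cv2.COLOR_RGB2HSV)
r=((h4[...,0]<10)|(h4[...,0]>174))&(h4[...,1]>110)&(h4[...,2]>90)
rep("red",r,b4);
b5=(350,490,-60,120);i5=top("w2",30,b5);h5=cv2.cvtColor(i5,cv2.COLOR_RGB2HSV); rep("grey",(h5[...,1]<60)&(h5[...,2]>60),b5)
save("tb",np.hstack([cv2.resize(i3,(400,400)),cv2.resize(i4,(400,314),).copy()[:314] if 0 else cv2.copyMakeBorder(cv2.resize(i4,(400,314)),0,86,0,0,cv2.BORDER_CONSTANT)]))
```

```text
green c [431.8 333.3] size [98.6  9.4] ang 3.5 area 564.125 box [[382.0, 335.0], [383.0, 326.0], [481.0, 332.0], [481.0, 341.0]]
shave c [480.2 266.9] size [243.4  47.2] ang 6.8 area 4459.25 box [[357.0, 276.0], [362.0, 229.0], [604.0, 258.0], [598.0, 305.0]]
white c [494.5 267.5] size [92.5 53.1] ang 33.4 area 2757.0 box [[441.0, 264.0], [471.0, 220.0], [548.0, 271.0], [518.0, 315.0]]
tape all c [536.1  35.3] size [85.2 71.2] ang 84.2 area 4348.625 box [[496.0, -3.0], [567.0, -11.0], [576.0, 74.0], [505.0, 81.0]]
[125. 159. 231. 238. 248.]
red c [659.8  78.1] size [3.2 1.5] ang 90.0 area 4.09375 box [[659.0, 76.0], [660.0, 76.0], [660.0, 80.0], [659.0, 80.0]]
grey c [427.3  23.4] size [181.8  86.1] ang 81.0 area 9487.09375 box [[371.0, -60.0], [456.0, -73.0], [484.0, 106.0], [399.0, 120.0]]
```

View pics/tb.png

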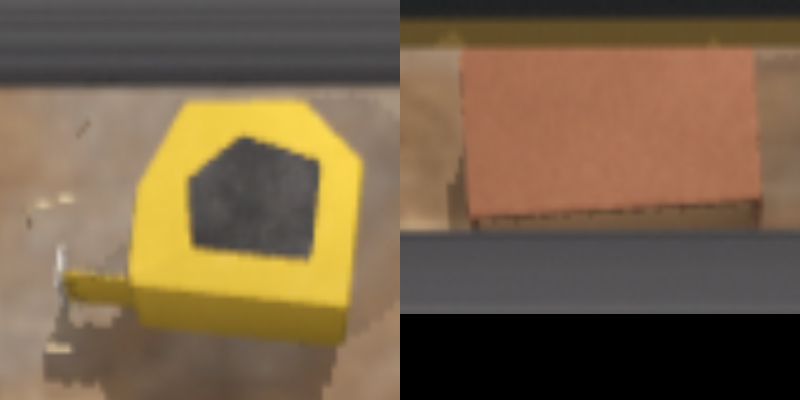

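The tape's top face shows corners at (133,283), (347,305) with its hook toward +y; the red block's near edge runs (472,217)–(760,199). Computed positions match given sizes: tape (542,26) yaw 84°, red (667,46) yaw 93.6°, green grip (459.5,345) yaw 5.4°, shave (483,261.5) yaw 2°. Now the green gouge.

```bash
for i in 1; do :; done
python3 -m handwheel '[0.23,0.99,-0.3,0,0,0.04,0.4,0.23,0.99,-0.3,0,0,0.04,0.4,0.23,0.99,-0.3,0,0,0.04,0.4,0.23,0.99,-0.3,0,0,0.04,0.4,0.23,0.99,-0.3,0,0,0.04,0.4]' >/dev/null
python3 -m handwheel '[0.23,0.99,-0.3,0,0,0.04,0.4,0.23,0.99,-0.3,0,0,0.04,0.4,0.23,0.99,-0.3,0,0,0.04,0.4,0.23,0.99,-0.3,0,0,0.04,0.4,0.23,0.99,-0.3,0,0,0.04,0.4]' >/dev/null
python3 -m handwheel '[0.23,0.99,-0.3,0,0,0.04,0.4,0.23,0.99,-0.3,0,0,0.04,0.4,0.23,0.99,-0.3,0,0,0.04,0.4,0.23,0.99,-0.3,0,0,0.04,0.4,0.23,0.99,-0.3,0,0,0.04,0.4]' >/dev/null
python3 -m handwheel '[0.23,0.99,-0.3,0,0,0.04,0.4,0.23,0.99,-0.3,0,0,0.04,0.4,0.23,0.99,-0.3,0,0,0.04,0.4,0.23,0.99,-0.3,0,0,0.04,0.4,0.23,0.99,-0.3,0,0,0.04,0.4]'
python3 -m handwheel '[0.1,0.05,0,0,0,0.05,0.4,0,0,0,0,0,0,0.4,0,0,0,0,0,0,0.4]'
python3 - <<'E'
from h import *
im,k,s=cam("wrist"); print(s["eef_pos"]); save("g1",im)
E
```

```text
t: 6.4
eef_pos: [456.4, 346.1, 120.4]
tcp_rot: [-0.044, 0.999, -0.0, -0.001]
ft_force: [0.7, -0.0, 0.0]
opening: 0.602
gripper_force: 0.0
t: 6.7
eef_pos: [459.5, 344.8, 121.7]
tcp_rot: [-0.046, 0.999, -0.0, -0.0]
ft_force: [0.1, -0.3, -0.1]
opening: 0.601
gripper_force: 0.0
[459.52954166 344.82973341 121.68506124]
```

View pics/g1.png

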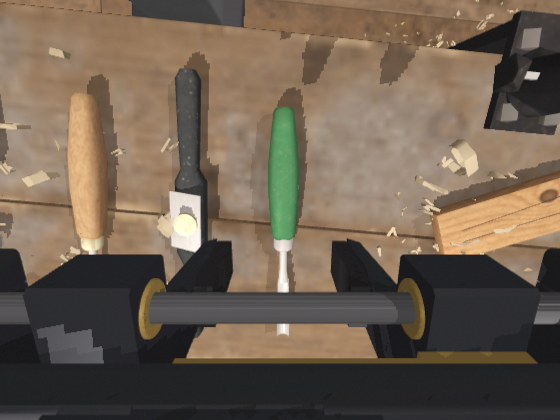

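The green handle (col 284) is centred and aligned between the fingers (cols 222/340). Descend and grip.

```bash
python3 -m handwheel '[0,0,-1,0,0,0,0.4,0,0,-1,0,0,0,0.4,0,0,-1,0,0,0,0.4,0,0,-0.6,0,0,0,0.4,0,0,-0.3,0,0,0,0.4]' 30
python3 -m handwheel '[0,0,0,0,0,0,0.4,0,0,0,0,0,0,1,0,0,0,0,0,0,1,0,0,0,0,0,0,1,0,0,0,0,0,0,1]' 30
python3 -m handwheel '[0,0,0,0,0,0,1,0,0,0,0,0,0,1,0,0,0.2,0,0,0,1,0,0,0.5,0,0,0,1,0,0,0.5,0,0,0,1]' 30
```

```text
t: 7.25
eef_pos: [459.4, 344.2, 3.7]
tcp_rot: [-0.046, 0.999, -0.0, -0.001]
ft_force: [-0.6, -0.4, 0.2]
opening: 0.601
gripper_force: 0.0
t: 7.75
eef_pos: [460.1, 345.3, 5.5]
tcp_rot: [-0.046, 0.999, 0.0, 0.001]
ft_force: [-0.3, -0.6, 4.4]
opening: 0.282
gripper_force: 29.9
t: 8.25
eef_pos: [459.5, 345.0, 41.0]
tcp_rot: [-0.046, 0.999, -0.0, -0.001]
ft_force: [-0.1, 0.1, -1.6]
opening: 0.283
gripper_force: 29.9
```

```bash
python3 -m handwheel '[0,0,0.8,0,0,0,1,0,0,0.8,0,0,0,1,0,-0.6,0.6,0,0,0,1,0.1,-0.9,0,0,0,-0.08,1,0.1,-0.9,0,0,0,-0.08,1]'
python3 -m handwheel '[0.1,-1,0,0,0,-0.1,1,0.1,-1,0,0,0,-0.1,1,0.1,-1,0,0,0,-0.1,1,0.1,-1,0,0,0,-0.1,1,0.1,-1,0,0,0,-0.1,1]' >/dev/null
python3 -m handwheel '[0.1,-1,0,0,0,-0.1,1,0.1,-1,0,0,0,-0.1,1,0.1,-1,0,0,0,-0.1,1,0.1,-1,0,0,0,-0.1,1,0.1,-1,0,0,0,-0.1,1]' >/dev/null
python3 -m handwheel '[0.2,-1,0,0,0,-0.1,1,0.2,-1,0,0,0,-0.1,1,0.2,-1,0,0,0,-0.1,1,0.2,-1,0,0,0,-0.1,1,0.2,-1,0,0,0,-0.1,1]'
python3 -m handwheel '[0.1,-0.9,0,0,0,-0.02,1,0.01,-0.6,0,0,0,0,1,0,0,0,0,0,0,1,0,0,0,0,0,0,1]'
python3 - <<'E'
from h import *
im,k,s=cam("wrist"); print(s["eef_pos"],s["opening"]); save("g2",im)
im,k,s=cam("side"); save("s2",im[240:400,150:400].repeat(3,0).repeat(3,1))
E
```

```text
t: 8.75
eef_pos: [465.7, 272.5, 107.4]
tcp_rot: [-0.038, 0.999, 0.0, 0.0]
ft_force: [0.4, -1.0, -1.9]
opening: 0.284
gripper_force: 29.9
t: 10.25
eef_pos: [525.7, -178.0, 106.8]
tcp_rot: [0.041, 0.999, 0.0, -0.0]
ft_force: [0.9, -0.1, -1.8]
opening: 0.284
gripper_force: 29.9
t: 10.65
eef_pos: [528.7, -221.3, 106.6]
tcp_rot: [0.042, 0.999, 0.0, -0.0]
ft_force: [-0.0, 0.5, -1.5]
opening: 0.287
gripper_force: 29.9
[ 528.71365345 -221.2647381   106.62204957] 0.2871529557928772
```

View pics/g2.png

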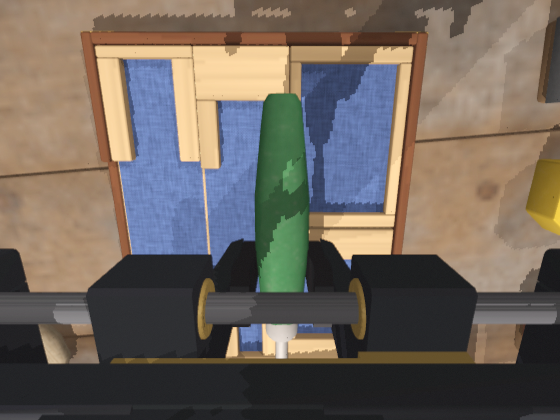

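The gouge hangs straight (yaw matches the tray), and is about 31 mm short in -y as the pose says. Shift and lower in stages.

```bash
python3 -m handwheel '[0,-0.5,-0.5,0,0,0,1,0,-0.53,-0.7,0,0,0,1,0,0,-0.7,0,0,0,1,0,0,-0.7,0,0,0,1,0,0,0,0,0,0,1]'
python3 -m handwheel '[0,0,-0.2,0,0,0,1,0,0,-0.1,0,0,0,1,0,0,-0.1,0,0,0,1,0,0,-0.1,0,0,0,1,0,0,0,0,0,0,1]'
```

```text
t: 11.25
eef_pos: [527.6, -252.2, 25.5]
tcp_rot: [0.042, 0.999, 0.002, -0.002]
ft_force: [0.3, 0.1, -1.5]
opening: 0.285
gripper_force: 29.9
t: 11.75
eef_pos: [529.1, -252.7, 13.7]
tcp_rot: [0.042, 0.999, 0.0, -0.0]
ft_force: [0.3, -0.1, -1.8]
opening: 0.287
gripper_force: 29.9
```

```bash
python3 -m handwheel '[0,0,-0.04,0,0,0,1,0,0,-0.04,0,0,0,1,0,0,0,0,0,0,1]'
python3 -m handwheel '[0,0,0,0,0,0,0.6,0,0,0,0,0,0,0.55,0,0,0,0,0,0,0.55,0,0,0.8,0,0,0,0.55,0,0,1,0,0,0,0.5]'
python3 -m handwheel '[-0.2,0.5,1,0,0,0,0.4,-0.6,1,0.5,0,0,0,0.4,-0.6,1,0.5,0,0,0,0.4,-0.6,1,0,0,0,0,0.4,-0.6,1,0,0,0,0,0.4]'
python3 - <<'E'
from h import *
im,k,s=cam("wrist"); print(s["eef_pos"]); save("g3",im)
r=rectify(im,k,19,340,740,-430,-50,1.4); save("top4",r)
h=cv2.cvtColor(r,cv2.COLOR_RGB2HSV); m=((h[...,0]>45)&(h[...,0]<85)&(h[...,1]>110)).astype(np.uint8)
ys,xs=np.nonzero(m); p=np.c_[740-ys/1.4,-50-xs/1.4].astype(np.float32); print(len(p),cv2.minAreaRect(p),p.mean(0))
E
```

```text
t: 12.05
eef_pos: [529.3, -252.9, 12.5]
tcp_rot: [0.042, 0.999, -0.0, 0.0]
ft_force: [-2.6, 0.8, 7.3]
opening: 0.288
gripper_force: 29.8
t: 12.55
eef_pos: [528.5, -252.4, 64.8]
tcp_rot: [0.042, 0.999, 0.001, -0.001]
ft_force: [0.6, -0.3, -0.2]
opening: 0.497
gripper_force: 0.0
t: 13.05
eef_pos: [450.4, -116.8, 125.7]
tcp_rot: [0.042, 0.999, -0.0, 0.001]
ft_force: [0.6, -0.2, 0.4]
opening: 0.601
gripper_force: 0.0
[ 450.38543144 -116.77738291  125.73891106]
423 ((468.4659118652344, -239.87576293945312), (42.17725372314453, 12.168999671936035), 11.534614562988281) [ 468.49542 -239.1507 ]
```

View pics/top4.png

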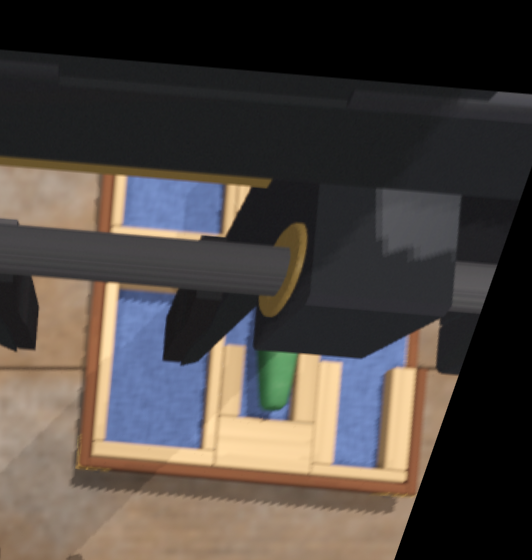

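The gouge handle sits in the broad part, with the butt about 8 mm off the near wall as expected. Next, the shave.

```bash
python3 -m handwheel '[0.08,1,0,0,0,0.1,0.35,0.08,1,0,0,0,0.1,0.35,0.08,1,0,0,0,0.1,0.35,0.08,1,0,0,0,0.1,0.35,0.08,1,0,0,0,0.1,0.35]' >/dev/null
python3 -m handwheel '[0.08,1,0,0,0,0.1,0.35,0.08,1,0,0,0,0.1,0.35,0.08,1,0,0,0,0.1,0.35,0.08,1,0,0,0,0.1,0.35,0.08,1,0,0,0,0.1,0.35]' >/dev/null
python3 -m handwheel '[0.1,1,0,0,0,0.1,0.35,0.1,1,0,0,0,0.03,0.35,0.06,0.64,0,0,0,0,0.35,0,0,0,0,0,0,0.35,0,0,0,0,0,0,0.35]'
python3 - <<'E'
from h import *
im,k,s=cam("wrist"); print(s["eef_pos"],s["tcp_rot"]); save("g5",im[60:260,150:400])
for z in (12,29):
    r=rectify(im,k,z,350,480,200,310,4); 
    h=cv2.cvtColor(r,cv2.COLOR_RGB2HSV); m=(h[...,2]<60).astype(np.uint8)
    for row in (100,200,300,400): 
        c=np.nonzero(m[row])[0]; 
        if len(c): print(z,480-row/4,310-c.min()/4,310-c.max()/4,310-np.median(c)/4)
E
```

```text
t: 14.6
eef_pos: [482.8, 261.2, 125.1]
tcp_rot: [-0.018, 1.0, -0.0, -0.0]
ft_force: [0.0, -1.1, -0.3]
opening: 0.647
gripper_force: 0.0
[482.78771114 261.19056934 125.09909293] [-1.77231384e-02  9.99842888e-01 -1.88316363e-04 -2.33869358e-04]
12 455.0 276.0 249.5 269.125
12 430.0 269.5 254.25 268.625
12 405.0 270.0 252.5 268.875
12 380.0 269.5 251.25 264.0
29 455.0 275.0 250.25 262.625
29 430.0 269.0 254.5 267.875
29 405.0 269.0 253.0 268.125
29 380.0 268.75 251.75 263.875
```

View pics/g5.png

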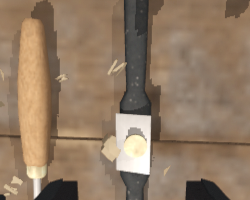

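Shave block is centred between the fingers. Descend and grip.

```bash
python3 -m handwheel '[0,0.05,-1,0,0,0,0.35,0,0,-1,0,0,0,0.35,0,0,-1,0,0,0,0.35,0,0,-0.7,0,0,0,0.35,0,0,-0.3,0,0,0,0.35]' 40
python3 -m handwheel '[0,0,0,0,0,0,0.35,0,0,0,0,0,0,1,0,0,0,0,0,0,1,0,0,0,0,0,0,1,0,0,0,0,0,0,1]' 40
python3 -m handwheel '[0,0,0.2,0,0,0,1,0,0,0.6,0,0,0,1,0,0,0.9,0,0,0,1,0,0,0.9,0,0,0,1,0,0,0.8,0,0,0,1]'
```

```text
t: 15.15
eef_pos: [482.3, 261.6, 3.7]
tcp_rot: [-0.017, 1.0, -0.0, -0.001]
ft_force: [0.7, -0.6, -0.2]
opening: 0.647
gripper_force: 0.0
t: 15.65
eef_pos: [483.2, 263.2, 6.1]
tcp_rot: [-0.017, 1.0, 0.0, 0.001]
ft_force: [-0.9, 0.7, 4.7]
opening: 0.328
gripper_force: 40.0
t: 16.15
eef_pos: [482.5, 262.8, 108.6]
tcp_rot: [-0.017, 1.0, -0.0, -0.0]
ft_force: [-0.2, 0.4, -4.0]
opening: 0.328
gripper_force: 40.0
```

```bash
python3 -m handwheel '[0.1,-0.6,0,0,0,0,1,0.1,-0.9,0,0,0,-0.1,1,0.1,-1,0,0,0,-0.1,1,0.1,-1,0,0,0,-0.1,1,0.1,-1,0,0,0,-0.1,1]' >/dev/null
python3 -m handwheel '[0.1,-1,0,0,0,-0.1,1,0.1,-1,0,0,0,-0.1,1,0.1,-1,0,0,0,-0.1,1,0.1,-1,0,0,0,-0.1,1,0.1,-1,0,0,0,-0.1,1]' >/dev/null
python3 -m handwheel '[0.1,-1,0,0,0,-0.1,1,0.1,-1,0,0,0,-0.13,1,0.1,-1,0,0,0,0,1,0.1,-1,0,0,0,0,1,0.1,-1,0,0,0,0,1]' >/dev/null
python3 -m handwheel '[0.1,-1,0,0,0,0,1,0.1,-1,0,0,0,0,1,0.1,-1,0,0,0,0,1,0.04,-1,0,0,0,0,1,0,-1,0,0,0,0,1]' 
python3 -m handwheel '[0,-0.02,0,0,0,0,1,0,0,-0.5,0,0,0,1,0,0,-0.9,0,0,0,1,0,0,-0.7,0,0,0,1,0,0,-0.4,0,0,0,1]'
python3 - <<'E'
from h import *
im,k,s=cam("side"); print(s["eef_pos"],s["tcp_rot"]); save("s3",im[240:400,150:400].repeat(3,0).repeat(3,1))
E
```

```text
t: 18.15
eef_pos: [537.7, -323.0, 107.1]
tcp_rot: [0.042, 0.999, 0.0, -0.001]
ft_force: [1.1, 0.7, -4.3]
opening: 0.327
gripper_force: 40.0
t: 18.65
eef_pos: [537.3, -321.3, 30.5]
tcp_rot: [0.042, 0.999, 0.001, -0.001]
ft_force: [-0.5, 0.7, -3.4]
opening: 0.328
gripper_force: 40.0
[ 537.31182236 -321.34415772   30.53789577] [ 0.04157736  0.99913364  0.00116807 -0.0013887 ]
```

```bash
python3 -m handwheel '[0,0,-0.2,0,0,0,1,0,0,-0.2,0,0,0,1,0,0,-0.1,0,0,0,1,0,0,-0.1,0,0,0,1,0,0,0,0,0,0,1]'
python3 -m handwheel '[0,0,-0.04,0,0,0,1,0,0,-0.04,0,0,0,1,0,0,0,0,0,0,1]'
```

```text
t: 19.2
eef_pos: [538.0, -322.7, 14.2]
tcp_rot: [0.042, 0.999, 0.0, -0.0]
ft_force: [0.3, -0.2, -4.6]
opening: 0.328
gripper_force: 40.0
t: 19.5
eef_pos: [538.3, -322.9, 13.1]
tcp_rot: [0.042, 0.999, -0.0, 0.0]
ft_force: [-2.2, 2.6, 3.8]
opening: 0.322
gripper_force: 40.0
```

```bash
python3 -m handwheel '[0,0,0,0,0,0,0.45,0,0,0,0,0,0,0.45,0,0,0,0,0,0,0.45,0,0,0.8,0,0,0,0.45,0,0,1,0,0,0,0.45]'
python3 -m handwheel '[0,0,1,0,0,0,0.2,0,0.4,1,0,0,-0.5,0,0,0.8,0,0,0,-0.9,0,0,0.8,0,0,0,-0.9,0,0,0.8,0,0,0,-0.9,0]'
python3 -m handwheel '[0,0.8,0,0,0,-1,0,0,0.8,0,0,0,-1,0,0,0.8,0,0,0,-1,0,0,0.8,0,0,0,-1,0,0,0.8,0,0,0,-1,0]'
python3 -m handwheel '[0,0.8,0,0,0,-1,0,0,0.8,0,0,0,-1,0,0,0.8,0,0,0,-1,0,0,0.8,0,0,0,-1,0,0,0.8,0,0,0,-1,0]'
python3 -m handwheel '[0.05,0.8,0,0,0,-1,0,0.05,0.4,0,0,0,-0.98,0,0.05,0,0,0,0,0,0,0,0,0,0,0,0,0,0,0,0,0,0,0,0]'
python3 - <<'E'
from h import *
im,k,s=cam("side"); save("s4",cv2.resize(im[110:400,150:400],None,fx=2.07,fy=2.07,interpolation=cv2.INTER_CUBIC)); print(s["eef_pos"],s["q"])
im,k,s=cam("wrist"); np.savez("w5.npz",im=im,f=k[0],cx=k[1],cy=k[2],W=k[3]); save("g6",im)
E
```

```text
t: 20.0
eef_pos: [537.6, -322.2, 65.4]
tcp_rot: [0.042, 0.999, 0.001, -0.001]
ft_force: [0.1, 0.5, 0.2]
opening: 0.551
gripper_force: 0.0
t: 20.5
eef_pos: [538.0, -237.8, 126.1]
tcp_rot: [0.21, 0.978, -0.0, 0.0]
ft_force: [1.2, 0.5, 0.0]
opening: 0.978
gripper_force: 0.0
t: 21.0
eef_pos: [538.1, -117.7, 126.0]
tcp_rot: [0.456, 0.89, 0.0, 0.0]
ft_force: [-0.1, 0.2, -0.1]
opening: 0.998
gripper_force: 0.0
t: 21.5
eef_pos: [538.1, 2.3, 126.0]
tcp_rot: [0.671, 0.742, 0.0, 0.0]
ft_force: [0.3, -0.3, -0.2]
opening: 1.003
gripper_force: 0.0
t: 22.0
eef_pos: [542.7, 36.6, 125.9]
tcp_rot: [0.742, 0.67, -0.0, 0.0]
ft_force: [0.6, -0.4, 0.2]
opening: 1.001
gripper_force: 0.0
[542.66238112  36.57300825 125.91488255] [-1.50398036e-01  4.78899199e-01  1.48946698e+00 -1.38028677e-04
  1.17322673e+00 -4.91808855e-02]
```

View pics/s4.png

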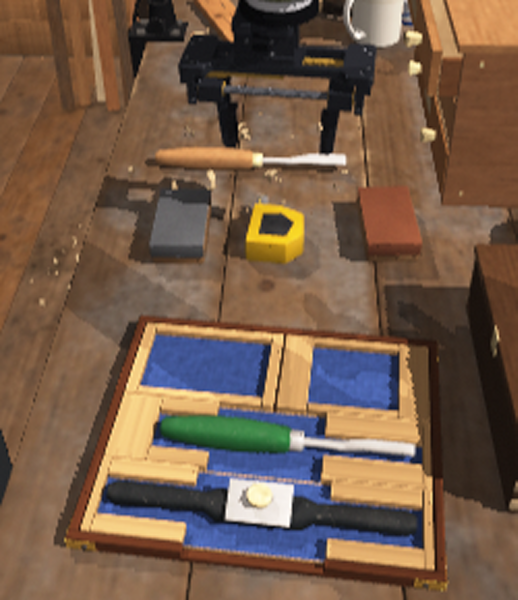

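Both the gouge (green, centre (280,435)) and the shave (centre (260,500)) lie properly in their pockets; tape and red block untouched. Cross-check the tape and red positions by colour from this view and the side view.

Run:
```python
from h import *
d=np.load("w5.npz"); k5=(float(d["f"]),float(d["cx"]),float(d["cy"]),d["W"]); k2d=np.load("w2.npz");k2=(float(k2d["f"]),float(k2d["cx"]),float(k2d["cy"]),k2d["W"])
ims,ks,s=cam("side")
def go(n,im,k,z,fn,b,S=4):
    r=cv2.cvtColor(rectify(im,k,z,*b,S),cv2.COLOR_RGB2HSV).astype(int)
    m=fn(r[...,0],r[...,1],r[...,2]).astype(np.uint8); m=cv2.morphologyEx(m,cv2.MORPH_OPEN,np.ones((21,21)))
    ys,xs=np.nonzero(m)
    if len(xs)<50: print(n,"none");return
    p=np.c_[b[1]-ys/S,b[3]-xs/S].astype(np.float32); q=cv2.minAreaRect(p); print(n,len(p),np.round(q[0],1),np.round(q[1],1),round(q[2],1), "ext",p.min(0),p.max(0))
yel=lambda h,s,v:(h>20)&(h<33)&(s>130)&(v>190)
red=lambda h,s,v:(h<13)&(s>105)&(v>110)
for n,im,k in(("w5",d["im"],k5),("w2",k2d["im"],k2),("side",ims,ks)):
    go(n+" tape",im,k,31,yel,(480,610,-30,90)); go(n+" red",im,k,30,red,(610,720,-40,96+20))
```

```text
w5 tape 37171 [543.2  27. ] [66.4 60. ] 84.1 ext [510.75  -6.75] [571.75  62.25]
w5 red 97408 [667.   47.3] [ 59.5 103.8] 3.8 ext [634.75  -5.5 ] [699.25 100.25]
w2 tape 37163 [541.2  25.8] [66.9 60.2] 84.2 ext [508.75  -8.25] [570.    61.25]
w2 red 94059 [665.2  46.3] [ 59.6 104.5] 2.6 ext [633.5   -6.75] [693.25  99.25]
side tape 45076 [543.   14.6] [85.6 61.9] 83.7 ext [510.75 -29.75] [572.75  59.5 ]
side red 104041 [668.   46.7] [ 62.2 113.5] 3.4 ext [634.5   -8.25] [701.25 104.  ]
```

Three views agree: tape (542.5,26.4) yaw 84°, red (666.5,46.8) yaw 93.5°. Grip the tape.

```bash
python3 -m handwheel '[0,-0.36,-0.5,0,0,0,0,0,0,-1,0,0,0,0,0,0,-1,0,0,0,0,0,0,-0.8,0,0,0,0,0,0,-0.5,0,0,0,0]' 35
python3 -m handwheel '[0,0,0,0,0,0,0,0,0,0,0,0,0,1,0,0,0,0,0,0,1,0,0,0,0,0,0,1,0,0,0,0,0,0,1]' 35
python3 -m handwheel '[0,0,0.2,0,0,0,1,0,0,0.6,0,0,0,1,0,0,0.9,0,0,0,1,0,0,0.9,0,0,0,1,0,0,0.6,0,0,0,1]'
```

```text
t: 22.65
eef_pos: [541.9, 26.2, 10.2]
tcp_rot: [0.742, 0.67, -0.001, -0.001]
ft_force: [0.3, -0.1, 0.8]
opening: 1.006
gripper_force: 0.0
t: 23.15
eef_pos: [542.6, 26.5, 12.6]
tcp_rot: [0.742, 0.67, 0.0, 0.0]
ft_force: [-2.4, -1.4, 6.8]
opening: 0.677
gripper_force: 34.8
t: 23.65
eef_pos: [542.9, 26.5, 110.1]
tcp_rot: [0.742, 0.67, 0.001, 0.001]
ft_force: [-0.4, 0.0, -2.3]
opening: 0.674
gripper_force: 34.7
```

```bash
python3 -m handwheel '[0,-0.4,0,0,0,0.6,1,0,-0.4,0,0,0,0.9,1,0,-0.4,0,0,0,1,1,0,-0.4,0,0,0,1,1,0,-0.4,0,0,0,1,1]' 
python3 -m handwheel '[0.2,-0.5,0,0,0,1,1,0.2,-0.5,0,0,0,1,1,0.2,-0.5,0,0,0,1,1,0.2,-0.5,0,0,0,1,1,0.2,-0.5,0,0,0,1,1]' >/dev/null
python3 -m handwheel '[0.3,-0.5,0,0,0,1,1,0.3,-0.5,0,0,0,1,1,0.3,-0.5,0,0,0,1,1,0.3,-0.5,0,0,0,1,1,0.3,-0.36,0,0,0,1,1]' 
python3 -m handwheel '[0.06,0,0,0,0,0.68,1,0,0,-0.6,0,0,0,1,0,0,-0.9,0,0,0,1,0,0,-0.6,0,0,0,1,0,0,-0.2,0,0,0,1]'
python3 -m handwheel '[0,0,-0.2,0,0,0,1,0,0,-0.1,0,0,0,1,0,0,-0.1,0,0,0,1,0,0,-0.05,0,0,0,1,0,0,0,0,0,0,1]'
```

```text
t: 24.15
eef_pos: [542.5, -33.9, 108.3]
tcp_rot: [0.564, 0.826, 0.0, 0.0]
ft_force: [0.3, 0.6, -2.5]
opening: 0.674
gripper_force: 34.7
t: 25.15
eef_pos: [617.7, -180.1, 108.1]
tcp_rot: [0.075, 0.997, -0.0, -0.0]
ft_force: [-0.6, 0.1, -1.7]
opening: 0.672
gripper_force: 34.7
t: 25.65
eef_pos: [618.4, -178.8, 37.1]
tcp_rot: [0.042, 0.999, 0.001, -0.002]
ft_force: [0.2, -0.2, -1.6]
opening: 0.672
gripper_force: 34.7
t: 26.15
eef_pos: [619.5, -179.3, 25.6]
tcp_rot: [0.042, 0.999, -0.0, 0.0]
ft_force: [-0.7, -0.2, -2.5]
opening: 0.673
gripper_force: 34.7
```

```bash
python3 -m handwheel '[0,0,-0.1,0,0,0,1,0,0,-0.06,0,0,0,1,0,0,-0.04,0,0,0,1,0,0,-0.02,0,0,0,1,0,0,0,0,0,0,1]'
```

```text
t: 26.65
eef_pos: [619.4, -179.2, 19.7]
tcp_rot: [0.042, 0.999, -0.0, 0.0]
ft_force: [-3.3, 1.0, 5.6]
opening: 0.672
gripper_force: 34.8
```

```bash
python3 -m handwheel '[0,0,0,0,0,0,0.2,0,0,0,0,0,0,0.15,0,0,0,0,0,0,0.15,0,0,0.7,0,0,0,0.15,0,0,1,0,0,0,0.15]'
python3 -m handwheel '[0,0,1,0,0,0,0,0,0,0.8,0,0,0,0]'
python3 - <<'E'
from h import *
im,k,s=cam("side"); print(s["eef_pos"])
save("s5",cv2.resize(im[150:400,160:520],None,fx=2.2,fy=2.2,interpolation=cv2.INTER_CUBIC))
for n,uv in(("box far-left",(380,228)),("box far right",(450,232)),("box near-left top",(400,350)),("box bottom near left",(378,265)),("tin",(432,225)),("tin base L",(415,225))):
    print(n,[ray(k,uv,z)[0].round().tolist() for z in (0,40,80,120)])
E
```

```text
t: 27.15
eef_pos: [618.6, -179.0, 68.8]
tcp_rot: [0.042, 0.999, 0.001, -0.002]
ft_force: [1.0, 0.7, 0.9]
opening: 0.849
gripper_force: 0.0
t: 27.35
eef_pos: [619.6, -179.4, 125.6]
tcp_rot: [0.042, 0.999, -0.0, 0.001]
ft_force: [0.1, -0.1, 0.8]
opening: 0.991
gripper_force: 0.0
[ 619.62795077 -179.41096549  125.59471584]
box far-left [[768.0, 31.0], [755.0, -16.0], [743.0, -64.0], [730.0, -111.0]]
box far right [[927.0, 22.0], [904.0, -25.0], [881.0, -72.0], [858.0, -119.0]]
box near-left top [[753.0, -294.0], [742.0, -321.0], [730.0, -348.0], [718.0, -375.0]]
box bottom near left [[746.0, -90.0], [734.0, -130.0], [723.0, -170.0], [711.0, -210.0]]
tin [[892.0, 46.0], [871.0, -3.0], [851.0, -51.0], [830.0, -99.0]]
tin base L [[852.0, 45.0], [834.0, -4.0], [816.0, -52.0], [798.0, -100.0]]
```

View pics/s5.png

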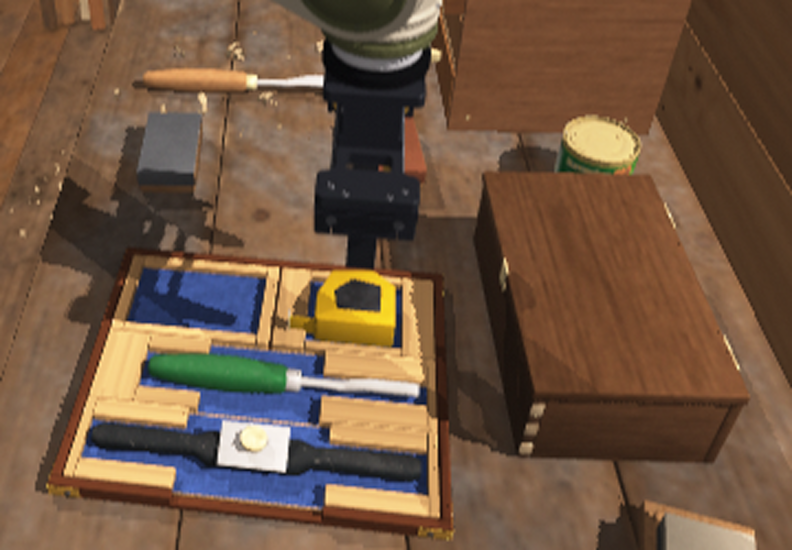

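The tape lies in its pocket (355,305). Last, the red block, gripped 25 mm off centre toward -y to keep clear of the chest.

```bash
python3 -m handwheel '[0,0.5,0.3,0,0,-0.9,0,0,0.5,0,0,0,-1,0,0,0.5,0,0,0,-1,0,0,0.5,0,0,0,-1,0,0,0.5,0,0,0,-1,0]' >/dev/null
python3 -m handwheel '[0.1,0.5,0,0,0,-1,0,0.1,0.5,0,0,0,-1,0,0.1,0.5,0,0,0,-1,0,0.1,0.5,0,0,0,-1,0,0.1,0.5,0,0,0,-1,0]' >/dev/null
python3 -m handwheel '[0.2,0.5,0,0,0,-1,0,0.3,0.5,0,0,0,-1,0,0.3,0.5,0,0,0,-1,0,0.32,0.2,0,0,0,-0.73,0,0,0,0,0,0,0,0]'
python3 -m handwheel '[0,0,0,0,0,0,0]'
python3 - <<'E'
from h import *
im,k,s=cam("wrist"); print(s["eef_pos"],s["tcp_rot"],s["q"]); save("g7",im)
b=(610,730,-40,130);S=4
r=cv2.cvtColor(rectify(im,k,30,*b,S),cv2.COLOR_RGB2HSV).astype(int);h,a,v=r[...,0],r[...,1],r[...,2]
m=cv2.morphologyEx(((h<13)&(a>105)&(v>110)).astype(np.uint8),cv2.MORPH_OPEN,np.ones((21,21)));ys,xs=np.nonzero(m)
p=np.c_[b[1]-ys/S,b[3]-xs/S].astype(np.float32);print(cv2.minAreaRect(p),p.min(0),p.max(0))
E
```

```text
t: 28.9
eef_pos: [668.5, 22.5, 132.0]
tcp_rot: [0.685, 0.728, -0.0, -0.0]
ft_force: [-0.4, 0.1, -0.1]
opening: 0.999
gripper_force: 0.0
t: 29.0
eef_pos: [667.7, 21.6, 132.2]
tcp_rot: [0.685, 0.729, -0.0, -0.0]
ft_force: [-0.3, -0.4, -1.2]
opening: 0.999
gripper_force: 0.0
[667.69383842  21.55372806 132.24843939] [ 6.84815209e-01  7.28716654e-01 -2.87400664e-04 -2.92517820e-04] [-1.44485586e-01  6.69963875e-01  1.09508952e+00 -1.38683243e-04
  1.37734805e+00 -2.06554870e-01]
((667.8853759765625, 47.25407409667969), (59.12242126464844, 103.61634063720703), 3.697646141052246) [635.5   -5.25] [700. 100.]
```

```bash
python3 -m handwheel '[0,0,-0.8,0,0,0,0,0,0,-1,0,0,0,0,0,0,-0.9,0,0,0,0,0,0,-0.8,0,0,0,0,0,0,-0.5,0,0,0,0]' 20
python3 -m handwheel '[0,0,0,0,0,0,0,0,0,0,0,0,0,1,0,0,0,0,0,0,1,0,0,0,0,0,0,1,0,0,0,0,0,0,1]' 20
python3 -m handwheel '[0,0,0.2,0,0,0,1,0,-0.2,0.6,0,0,0,1,0,-0.4,0.9,0,0,0,1,0,-0.4,0.9,0,0,0,1,0,-0.4,0.6,0,0,0,1]'
```

```text
t: 29.55
eef_pos: [667.0, 21.2, 11.1]
tcp_rot: [0.685, 0.728, -0.001, -0.001]
ft_force: [0.3, -0.8, 0.2]
opening: 1.006
gripper_force: 0.0
t: 30.05
eef_pos: [668.3, 21.7, 13.7]
tcp_rot: [0.686, 0.728, 0.0, 0.001]
ft_force: [-0.2, 0.8, 5.1]
opening: 0.666
gripper_force: 20.0
t: 30.55
eef_pos: [668.4, -20.7, 111.4]
tcp_rot: [0.686, 0.728, 0.001, 0.001]
ft_force: [1.3, 0.2, -0.1]
opening: 0.669
gripper_force: 20.0
```

```bash
python3 -m handwheel '[-0.3,-0.3,0,0,0,0.7,1,-0.4,-0.3,0,0,0,1,1,-0.4,-0.3,0,0,0,1,1,-0.4,-0.3,0,0,0,1,1,-0.4,-0.3,0,0,0,1,1]' >/dev/null
python3 -m handwheel '[-0.4,-0.4,0,0,0,1,1,-0.4,-0.4,0,0,0,1,1,-0.4,-0.4,0,0,0,1,1,-0.4,-0.4,0,0,0,1,1,-0.4,-0.4,0,0,0,1,1]' 
python3 -m handwheel '[-0.4,-0.4,0,0,0,1,1,-0.4,-0.4,0,0,0,1,1,-0.4,-0.4,0,0,0,1,1,-0.29,-0.28,0,0,0,0.93,1,0,0,0,0,0,0,1]' 
python3 -m handwheel '[0,0,-0.5,0,0,0,1,0,0,-0.9,0,0,0,1,0,0,-0.7,0,0,0,1,0,0,-0.3,0,0,0,1,0,0,0,0,0,0,1]'
python3 -m handwheel '[0,0,-0.2,0,0,0,1,0,0,-0.1,0,0,0,1,0,0,-0.1,0,0,0,1,0,0,-0.05,0,0,0,1,0,0,0,0,0,0,1]'
```

```text
t: 31.55
eef_pos: [550.5, -125.7, 109.4]
tcp_rot: [0.243, 0.97, -0.0, 0.0]
ft_force: [0.0, -0.0, -1.1]
opening: 0.669
gripper_force: 20.0
t: 32.05
eef_pos: [505.7, -170.5, 109.4]
tcp_rot: [0.042, 0.999, -0.0, 0.0]
ft_force: [0.4, 1.0, -0.7]
opening: 0.661
gripper_force: 20.0
t: 32.55
eef_pos: [506.3, -169.2, 36.2]
tcp_rot: [0.042, 0.999, 0.0, -0.001]
ft_force: [0.3, -0.9, -0.2]
opening: 0.668
gripper_force: 20.0
t: 33.05
eef_pos: [506.3, -169.7, 23.4]
tcp_rot: [0.042, 0.999, -0.0, 0.0]
ft_force: [0.1, -0.5, -0.3]
opening: 0.668
gripper_force: 20.0
```

```bash
python3 -m handwheel '[0,0,-0.05,0,0,0,1,0,0,-0.05,0,0,0,1,0,0,-0.02,0,0,0,1,0,0,0,0,0,0,1]'
python3 -m handwheel '[0,0,0,0,0,0,0.2,0,0,0,0,0,0,0.15,0,0,0,0,0,0,0.15,0,0,0.5,0,0,0,0.15,0,0,0.7,0,0,0,0.15]'
python3 -m handwheel '[0,0,1,0,0,0,0.15,-0.5,0.7,0.8,0,0,0,0,-0.5,0.9,0.5,0,0,0,0,-0.5,0.9,0.5,0,0,0,0,-0.5,0.9,0.5,0,0,0,0]'
python3 -m handwheel '[-0.5,0.9,0.5,0,0,0,0,-0.5,0.9,0,0,0,0,0,-0.5,0.9,0,0,0,0,0,0,0.9,0,0,0,0,0,0,0,0,0,0,0,0]'
python3 - <<'E'
from h import *
im,k,s=cam("side"); save("s6",im)
a=np.radians(-4.8);ex=np.array([np.cos(a),np.sin(a)]);ey=np.array([-ex[1],ex[0]])
def go(n,z,fn,c,op=9,S=4,half=(70,60)):
    b=(c[0]-half[0],c[0]+half[0],c[1]-half[1],c[1]+half[1])
    r=cv2.cvtColor(rectify(im,k,z,*b,S),cv2.COLOR_RGB2HSV).astype(int)
    m=cv2.morphologyEx(fn(r[...,0],r[...,1],r[...,2]).astype(np.uint8),cv2.MORPH_OPEN,np.ones((op,op)))
    cs,_=cv2.findContours(m,0,1);cc=max(cs,key=cv2.contourArea)[:,0]
    p=np.c_[b[1]-cc[:,1]/S,b[3]-cc[:,0]/S].astype(np.float32);q=cv2.minAreaRect(p);d=np.array(q[0])-c
    print(n,"off",(d@ex).round(1),(d@ey).round(1),np.round(q[1],1),round(q[2],1))
go("red",37,lambda h,s,v:((h<13)&(s>105)&(v>80)),np.array([481.3,-167.7]),21)
go("tape",38,lambda h,s,v:(h>20)&(h<33)&(s>130)&(v>190),np.array([619.3,-179.3]),21)
go("green handle",19,lambda h,s,v:(h>45)&(h<85)&(s>110),np.array([558.8,-254.7])-52.5*ex,5,half=(75,35))
E
```

```text
t: 33.45
eef_pos: [506.4, -169.8, 20.6]
tcp_rot: [0.042, 0.999, -0.0, 0.0]
ft_force: [-3.4, 0.9, 9.1]
opening: 0.669
gripper_force: 20.0
t: 33.95
eef_pos: [505.7, -169.4, 55.2]
tcp_rot: [0.042, 0.999, 0.001, -0.001]
ft_force: [0.1, 0.0, 0.1]
opening: 0.85
gripper_force: 0.0
t: 34.45
eef_pos: [445.5, -66.7, 155.2]
tcp_rot: [0.042, 0.999, 0.0, -0.0]
ft_force: [-0.1, 0.4, 0.0]
opening: 1.0
gripper_force: 0.0
t: 34.95
eef_pos: [400.6, 42.4, 169.8]
tcp_rot: [0.04, 0.999, 0.0, -0.0]
ft_force: [-0.4, -0.6, -0.1]
opening: 1.001
gripper_force: 0.0
red off -0.7 1.7 [ 68.5 138.1] 85.8
tape off 3.4 -2.5 [61.6 65.9] 82.3
green handle off -1.3 -1.0 [ 34.5 113.7] 85.7
```

Run:
```python
from h import *
a=np.radians(-4.8);ex=np.array([np.cos(a),np.sin(a)]);ey=np.array([-ex[1],ex[0]]);S=4
for n in("side","scene","wrist"):
    im,k,s=cam(n)
    for t,z,c in(("red",37,np.array([481.3,-167.7])),("tape",38,np.array([619.3,-179.3]))):
        b=(c[0]-65,c[0]+65,c[1]-48,c[1]+48)
        r=cv2.cvtColor(rectify(im,k,z,*b,S),cv2.COLOR_RGB2HSV).astype(int);h,sa,v=r[...,0],r[...,1],r[...,2]
        if t=="red": print(n,"centre hsv",r[240:280,180:210].reshape(-1,3).mean(0).round())
        h0,s0,v0=r[240:280,180:210].reshape(-1,3).mean(0)
        m=((h<11)&(abs(v-v0)<40)) if t=="red" else (h>20)&(h<33)&(sa>150)&(v>170)
        m=cv2.morphologyEx(m.astype(np.uint8),cv2.MORPH_OPEN,np.ones((25,25)))
        cs,_=cv2.findContours(m,0,1)
        if not cs: print(n,t,"none");continue
        cc=max(cs,key=cv2.contourArea)[:,0]
        p=np.c_[b[1]-cc[:,1]/S,b[3]-cc[:,0]/S].astype(np.float32);q=cv2.minAreaRect(p);d=np.array(q[0])-c
        print(n,t,"off",(d@ex).round(1),(d@ey).round(1),np.round(q[1],1),round(q[2],1))
```

```text
side centre hsv [  8. 159. 124.]
side red off -1.1 1.4 [ 64.7 111.4] 84.9
side tape off 2.1 -6.3 [67.8 66.1] 85.3
scene centre hsv [ 10. 157. 171.]
scene red off -19.7 -11.4 [14.  11.8] 90.0
scene tape off -2.3 -4.3 [68.7 73.1] 84.1
wrist centre hsv [ 19. 147. 111.]
wrist red off -35.3 0.7 [58.4 36.3] 84.7
wrist tape none
```

```bash
python3 -c "
from workcell import robot; print(robot.job_done())"
```

```text
the job is handed in; nothing more can be done
None
```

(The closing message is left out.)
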